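# Seat a block on its parallels in a vise

## Task

Slide the steel parallel that sticks out of the vise back under the block until its ends are level with the other parallel's. Then, with the white-footed brass drift and not the gripper, push the block down in the vise until it sits so firmly on both parallels that neither can slide any more, never pressing harder than 40 N so the block is not marked. Finally stand the drift upright on the bench, clear of the vise, and leave the beaker, dropper bottle and timer alone.

Things in the scene. Friction and masses are not known exactly. Their poses are not given: they have to be found in the camera images.
- vise: Blue fixed vise. Origin: centre of its underside on the bench, midway between the jaws; z up. Jaws face each other along x: inner faces at x = +-30 mm, 92 mm long in y, tops 75 mm above the bench. Base 20 mm thick, y to +-50 mm, x from -120 to +70 mm; screw and bar at -x, out to x = -132 mm. A fixed dark packing piece between the jaws has a ledge along each jaw; a parallel stands on each.
- block_top (a point): Centre of the top face of the sawn aluminium block between the jaws, 60 mm (vise x) by 80 mm (vise y), centred in the vise; its thickness varies from start to start between 26 and 34 mm. It moves only straight up and down. Jaw friction (about 10 N; block weight 3.7 N) holds it, so it starts to go down at a push of 6 to 7 N, a little more if moved fast.
- block: The same block: origin 30 mm below the centre of its top face, axes as the vise. It starts riding 2 to 14 mm above the parallels. Down on them it stops hard, at a height that must be felt. Pressed there with about 20 N and let go, it stays wedged and grips the parallels; if it merely touches them they remain loose. More than 40 N marks it.
- strip_out_center (a point): Centre of the steel parallel that sticks out: a strip 8 mm wide, 120 mm long, 22 mm high, standing on its ledge at x = +25 or -25 mm of the vise (either jaw), long side along the vise's y axis. It starts shifted 20 to 35 mm towards the vise's +y; home is y = 0 in the vise's frame, where it is level with the other one and both its ends stand out 20 mm beyond the block.
- strip_out: The same parallel: origin at the centre of its underside, y along its length; about 0.17 kg, slid by 1 to 2 N until the block is seated. Jaw and a low rib guide it with 1 mm play each side. The ledges are 90 mm long in y, and 27 to 29 mm above the bench, varying from start to start.
- strip_in_center (a point): Centre of the other, like steel parallel, beside the other jaw, already at home (y = 0 in the vise's frame).
- strip_in: The same parallel: origin at the centre of its underside, y along its length.
- drift_center (a point): Centre, half-way up, of the drift: upright round tool 100 mm tall, about 0.18 kg, standing on the bench on its white nylon foot (32 mm diameter, 14 mm high); plain brass shaft of 22 mm diameter above it, with three dark rings low down. The foot's underside is 50 mm below this point. Grip it 20 mm above this point, so that its top stays clear of the gripper's body.
- drift: The same drift: origin at the centre of the foot's underside.
- beaker: Small glass beaker, 52 mm diameter, 60 mm tall, on the far side of the vise; origin at the centre of its underside. Leave alone.
- dropper: Amber dropper bottle, 31 mm diameter, 86 mm tall; origin at the centre of its underside. Leave alone.
- timer: White timer lying flat, 62 x 62 x 20 mm, left of the vise; origin at the centre of its underside. Leave alone.
There are look-alikes about, which are no part of the job. Of the things like the drift, leave any that is orange; of the rest the smaller one is meant. There is more than one size of the vise; the job needs the largest.

How it is judged:
By the outcome, as a careful person would: the job done as asked, in the order asked, and still so for the second after the job is handed in, with the robot touching nothing.
It also fails if it takes over 66 s, if anything falls off the work surface, if the arm or the gripper's body presses on something with over 40 N, if the wrist force passes 120 N, or if a joint passes its speed limit or range.

## Robot

A 6-joint arm with a two-finger parallel gripper is mounted at the origin on a cart in front of the work surface, level with it; the furniture and walls round the work are solid. World frame = base frame: x ahead of the robot, y to its left, z up, the work surface at z = 0. Lengths are in mm, angles in rad, forces in N, time in s.
With the tool pointing down it reaches from about 275 to 775 mm from the base axis. Payload 14.6 kg.
Tool frame: the origin (TCP) lies at the very end of the fingers, on their centre line; the grasp point (between the pads) lies 19 mm behind it (arm.tcp_to_grasp is the distance from the TCP to the grasp point, in mm); z points along the fingers, y is the line along which they close (so a half turn about z gives the same grasp; the last joint's range is limited). The gripper opens to 85 mm and grips with 20 to 120 N. Pads are 22 mm wide; open, the fingers measure 114 mm over their backs; the gripper's body (76 mm by 85 mm) begins 54 mm behind the grasp point. The pads swing forward as they close: fully open they stand 13 mm farther back than shut.
Start: joints at [-1.321, 0.263, -0.048, 1.259, 0, 1.415], TCP at [206.758, -482.576, 231.278] pointing down, gripper open.
Joint ranges: [-2.65, 2.65], [-0.89, 1.7], [-1.18, 1.37], [-2.13, 2.11], [-1.35, 1.29], [-3.14, 3.14]. Speed limits (rad/s): [1.89, 1.89, 2.57, 2.79, 3.14, 3.14].

## Interface

Orientations are given as a 3x3 rotation matrix whose columns are the frame's x, y, z axes.
In Python, from bench import arm, viewer gives the robot as it stands. Calls block until the motion is done:
- arm.move_to(position, orientation): joint-space move of the TCP to a pose.
- arm.move_linear(position, max_speed=150, attitude=None): straight line of the TCP; attitude=None keeps the orientation; max_speed is the mean speed in mm/s.
- arm.goto_joints(angles): joint-space move.
- arm.move_gripper(opening, squeeze=None): finger opening in mm; squeeze is the grip in N (None keeps the last); returns when the fingers have stopped.
- arm.wait(seconds).
- arm.solve_ik(position, orientation): joint angles nearest the present ones, or None.
- viewer.camera(name): name is "scene" or "top"; returns a dict with "frame" (420x560x3 uint8, red, green, blue), "range_z" (420x560 float32, mm along the optical axis (not along the pixel's ray), 0 where there is no reading), "fx", "fy", "cx", "cy" (pixels), "R" (3x3) and "t" (3): a world point X has camera coordinates R X + t. Camera axes: x right, y down, z forward; pixel columns grow to the right and rows downward; lengths in mm; the calibration is good to about 2 mm. A picture is of the moment at which its call begins.
A pose or a line that the arm cannot do raises arm.Unreachable and nothing moves.
- arm.sign_off(): hands the job in; it is judged then, once.
Readings, each from a call of its own:
- arm.read_time(): time.
- arm.read_q(): joint angles.
- arm.read_joint_vel(): joint speeds.
- arm.read_joint_efforts(): joint torques, N m.
- arm.read_position(): TCP position.
- arm.read_orientation(): TCP orientation.
- arm.read_wrist_force(): force on the tool from outside, world axes, zero at the start.
- arm.read_ft_torque(): the same for the moment, N m.
- arm.read_grip_width(): finger opening in mm.
- arm.read_finger_force(): force on a finger pad.
Only numpy, scipy, OpenCV 4.12 (cv2) and the standard library are available. Lean on these libraries where they do the work, as an engineer would, in place of code of your own. Each camera call takes 0.05 s, during which the arm holds its last target. There are 200 camera calls.

## Working session

There is one attempt and no reset: what is moved stays moved. The work goes in short steps, each a Python script; the robot and the scene stay as the last script left them, time stands still between calls to the robot, and variables do not carry over. Pictures are saved under pics/ and viewed, at most 10 in all, crops included, and the job is handed in when it is done.

```bash
ls; mkdir -p pics
python3 - <<'E'
from bench import arm, viewer
import cv2, numpy as np
for n in("scene","top"):
    c=viewer.camera(n); np.savez(f"{n}0.npz",**c)
    cv2.imwrite(f"pics/{n}0.png",c["frame"][:,:,::-1])
    print(n,c["fx"],c["cx"],c["cy"],c["R"].round(3).tolist(),c["t"].round(1), -c["R"].T@c["t"])
print(arm.read_time(),arm.read_orientation().round(3) if hasattr(arm.read_orientation(),'round') else arm.read_orientation(),arm.read_wrist_force(),arm.tcp_to_grasp)
E
```

```text
pics
scene 389.1668216992107 277.5533520551007 202.18921711922064 [[-0.533, -0.846, 0.006], [-0.35, 0.214, -0.912], [0.771, -0.488, -0.41]] [453.7 231.9 659.1] [-185.0845549   655.88806241  479.19916561]
top 502.66206371645876 283.4518913171779 212.7214129241733 [[-0.012, -1.0, 0.013], [-0.996, 0.011, -0.091], [0.09, -0.014, -0.996]] [ 150.7  562.1 1373.3] [ 437.33597676  163.78205315 1416.56811323]
0.1 [[ 0.919  0.394 -0.   ]
 [ 0.394 -0.919  0.001]
 [ 0.    -0.001 -1.   ]] [-0.02543386 -0.93543673  0.22159666] 18.700000000000003
```

View pics/scene0.png

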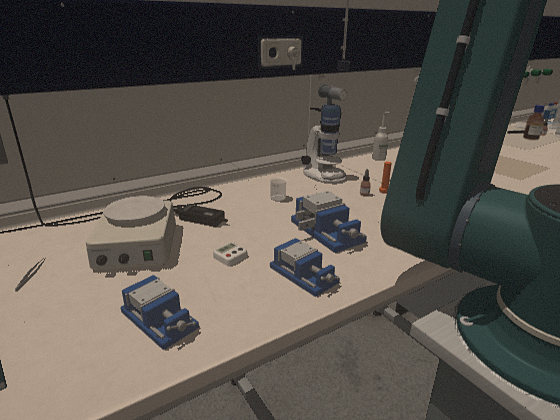

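View pics/top0.png

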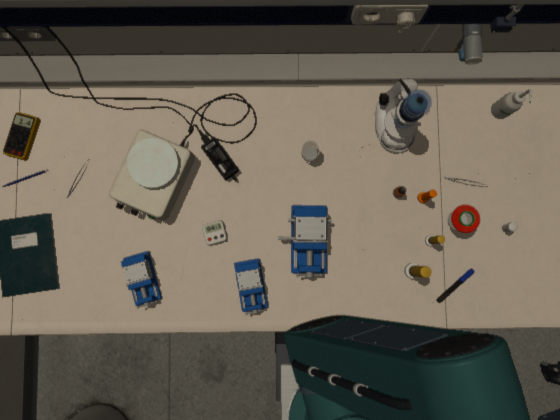

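Scene: the largest vise is at about (330,220), with smaller ones at (305,265) and (160,310). The arm hides the brass drifts.
Top: vises are at (310,240) large, (250,285) small and (141,278) small. Drift-like things are at (435,240) small brass, (418,272) big brass and (428,196) orange. I choose the vise at (310,240) and the drift at (435,240). The parallel sticks out to the left, at (285,239).

```bash
cat > h.py <<'E'
import numpy as np, cv2
def world(c):
    z=c["range_z"].astype(float); v,u=np.mgrid[:z.shape[0],:z.shape[1]]
    P=np.stack([(u-c["cx"])/c["fx"]*z,(v-c["cy"])/c["fy"]*z,z],-1)
    W=(P-c["t"])@c["R"]; W[z<=0]=np.nan
    return W
def ray(c,u,v,h):
    d=np.array([(u-c["cx"])/c["fx"],(v-c["cy"])/c["fy"],1])@c["R"]; o=-c["R"].T@c["t"]
    return o+d*(h-o[2])/d[2]
def proj(c,X):
    p=np.asarray(X)@c["R"].T+c["t"]; return np.stack([c["fx"]*p[...,0]/p[...,2]+c["cx"],c["fy"]*p[...,1]/p[...,2]+c["cy"]],-1)
def load(n): return dict(np.load(n))
E
python3 - <<'E'
from h import *
t=load("top0.npz"); s=load("scene0.npz")
W=world(t)
a=t["frame"][195:290,265:345][:,:,::-1]; b=t["frame"][180:290,390:450][:,:,::-1]
s5=s["frame"][180:255,280:380][:,:,::-1]
A=cv2.resize(a,None,fx=4,fy=4,interpolation=cv2.INTER_CUBIC);B=cv2.resize(b,None,fx=3.4,fy=3.4,interpolation=cv2.INTER_CUBIC)
S=cv2.resize(s5,None,fx=2.5,fy=2.5,interpolation=cv2.INTER_CUBIC)
im=np.zeros((580,560,3),np.uint8); im[:A.shape[0],:A.shape[1]]=A; im[:B.shape[0],340:340+B.shape[1]]=B; im[385:385+S.shape[0],:S.shape[1]]=S
cv2.imwrite("pics/crop1.png",im)
hsv=cv2.cvtColor(t["frame"],cv2.COLOR_RGB2HSV)
m=cv2.inRange(hsv,(100,110,30),(125,255,255)); 
n,l,st,ce=cv2.connectedComponentsWithStats(m)
for i in range(1,n):
    if st[i,4]>100:
        print("blue",ce[i].round(1),st[i],np.nanpercentile(W[l==i][:,2],[5,50,95]).round(1))
k=cv2.inRange(hsv,(8,110,60),(32,255,255)); n,l,st,ce=cv2.connectedComponentsWithStats(k)
for i in range(1,n):
    if st[i,4]>25: print("brass",ce[i].round(1),st[i],hsv[l==i].mean(0).round(),np.nanpercentile(W[l==i][:,2],[5,50,95]).round(1))
print("bench z",np.nanmedian(W[100:120,270:300,2]),np.nanmedian(W[270:290,340:380,2]),np.nanmedian(W[270:290,440:470,2]))
print(W[236:243,272:304:2,2].round())
print(W[205:278:3,311].round())
E
```

```text
blue [309.2 210.7] [292 206  35  12 358] [16.9 73.  78.7]
blue [308.9 257. ] [291 242  36  31 792] [15.7 25.3 72.7]
blue [142.8 279.5] [122 252  39  54 676] [10.6 40.  56.8]
blue [247.  265.1] [235 259  26  13 216] [12.2 53.  57.9]
blue [253.3 298.8] [240 287  28  24 388] [10.9 22.2 53.1]
brass [ 24.1 137.8] [  3 112  37  48 201] [ 20. 217.  86.] [13.8 22.9 28.5]
brass [397.2 191.7] [394 187   8   9  35] [ 11. 177.  71.] [34.6 42.2 48.4]
brass [426.4 195.6] [417 189  20  14 174] [ 13. 229. 115.] [  9.3  58.7 102.5]
brass [438.  238.8] [430 235  15   9  90] [ 20. 184. 106.] [ 39.5  98.1 103.3]
brass [421.5 270.9] [411 266  21  12 180] [ 20. 191. 104.] [ 62.4 134.7 141.7]
bench z -0.613303287219523 0.35104530523699395 2.171378053104266
[[ 2. -6. -3.  0.  2. -2. -2. -2. -1.  3. 20. 37. 89. 86. 90. 88.]
 [-1.  0. -2. 52. 48. 46. 50. 47. 54. 49. 51. 48. 85. 90. 90. 85.]
 [-3. -1.  0. 46. 50. 48. 48. 49. 52. 52. 50. 54. 84. 91. 88. 87.]
 [ 5.  3.  5. 43. 46. 51. 49. 48. 42. 45. 47. 48. 86. 87. 87. 90.]
 [-5. -1.  0.  0.  1. -4. -2.  1. -3. -1. 17. 70. 71. 74. 71. 75.]
 [ 2.  4.  2. -2.  1.  4.  0.  2. -2.  5. 17. 74. 77. 75. 74. 76.]
 [ 3.  1. -1. -0. -5. -2. -4. -0. -4. -1. 22. 71. 71. 73. 64. 67.]]
[[585.  67.  23.]
 [572.  71.  69.]
 [563.  71.  73.]
 [555.  71.  70.]
 [546.  72.  89.]
 [538.  72.  88.]
 [530.  72.  86.]
 [522.  72.  85.]
 [514.  73.  88.]
 [506.  73.  87.]
 [498.  73.  89.]
 [490.  73.  83.]
 [483.  72.  72.]
 [475.  72.  71.]
 [467.  73.  73.]
 [459.  71.  50.]
 [451.  71.  46.]
 [443.  71.  49.]
 [435.  72.  51.]
 [427.  72.  52.]
 [419.  73.  60.]
 [411.  73.  63.]
 [403.  73.  66.]
 [394.  72.  52.]
 [386.  73.  53.]]
```

View pics/crop1.png

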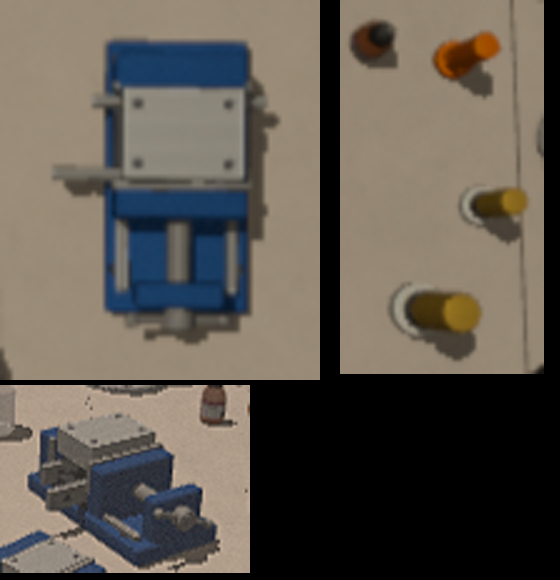

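The crop confirms both choices. The small brass drift has a white foot and its top is about 100 mm high (the bigger one is 140 mm, the third is orange). The large vise has its screw towards the robot, and the parallel sticks out at +y by the -x jaw.

```bash
cat > meas.py <<'E'
from h import *
def sel(c,lo,hi,box):
    W=world(c); x0,x1,y0,y1=box
    return W, (W[...,2]>lo)&(W[...,2]<hi)&(W[...,0]>x0)&(W[...,0]<x1)&(W[...,1]>y0)&(W[...,1]<y1)
def rect(c,m,h):
    # outline of mask -> cast onto plane z=h -> min area rect
    m=cv2.morphologyEx(m.astype(np.uint8),cv2.MORPH_OPEN,np.ones((3,3)))
    cs,_=cv2.findContours(m,cv2.RETR_EXTERNAL,cv2.CHAIN_APPROX_NONE); k=max(cs,key=cv2.contourArea)[:,0]
    P=np.array([ray(c,u,v,h)[:2] for u,v in k],np.float32); return cv2.minAreaRect(P)
E
python3 - <<'E'
from meas import *
for n in("top","scene"):
    c=load(n+"0.npz")
    W,m=sel(c,80,100,(440,620,20,160)); h=np.median(W[m][:,2]); print(n,"block",m.sum(),W[m].mean(0).round(1),h.round(1),rect(c,m,h))
    W,m=sel(c,40,58,(460,580,135,190)); 
    print("strips",m.sum());
    for lo,hi in((460,505),(520,560)):
        q=W[m&(W[...,0]>lo)&(W[...,0]<hi)]
        if len(q): print(lo,len(q),q.mean(0).round(1),np.percentile(q,[3,50,97],axis=0).round(1).tolist())
    W,m=sel(c,60,82,(380,620,20,160)); 
    for lo,hi in((420,500),(530,600)):
        mm=m&(W[...,0]>lo)&(W[...,0]<hi); 
        if mm.sum()>50: print("jaw",rect(c,mm,75))
    W,m=sel(c,20,115,(430,530,-330,-200)) if n=="top" else (0,np.zeros(1))
    if m.sum(): 
        W,m=sel(c,92,112,(430,530,-330,-200)); print("drift top",m.sum(),W[m].mean(0).round(1),rect(c,m,100))
c=load("top0.npz"); hsv=cv2.cvtColor(c["frame"],cv2.COLOR_RGB2HSV)
# vise base + all blue hull at z~20..: right/left edges
f=c["frame"].astype(int)[228:250,422:450]; print("white", [(u+422,v+228) for v,u in zip(*np.where((f.min(2)>190)))])
print(f[12,:,:].tolist())
for n in("beaker",(310,152)),("dropper",(400,192)):
    u,v=n[1]; print(n[0],world(c)[v-3:v+4,u-3:u+4].reshape(-1,3).mean(0).round())
E
```

```text
top block 689 [517.   74.1  87.2] 87.2 ((516.720458984375, 73.96794128417969), (77.23042297363281, 58.406394958496094), 89.347900390625)
strips 30
460 30 [492.6 148.1  48.3] [[489.7, 135.9, 42.5], [492.6, 148.1, 48.4], [495.4, 160.4, 52.2]]
jaw ((473.373046875, 76.58060455322266), (88.17230224609375, 23.970964431762695), 89.33358764648438)
jaw ((559.05029296875, 75.16497802734375), (88.72032928466797, 24.230310440063477), 89.3935775756836)
drift top 57 [ 484.1 -266.3  100.1] ((484.4673156738281, -266.6133728027344), (18.62885856628418, 18.39087677001953), 89.34356689453125)
scene block 384 [513.5  81.   86. ] 86.5 ((513.4468994140625, 82.04176330566406), (89.1473617553711, 71.02786254882812), 87.6744613647461)
strips 61
460 54 [493.3 150.6  46. ] [[490.3, 136.3, 40.4], [493.0, 150.5, 46.4], [499.9, 164.6, 50.0]]
520 7 [543.2 136.9  45.4] [[537.3, 135.9, 42.4], [543.4, 137.0, 44.6], [547.2, 137.6, 48.7]]
jaw ((470.0431213378906, 92.04287719726562), (99.60662078857422, 64.07438659667969), 87.77305603027344)
jaw ((544.7584838867188, 123.38148498535156), (25.503376007080078, 49.962825775146484), 55.33992004394531)
white []
[[150, 136, 117], [149, 135, 116], [136, 123, 106], [105, 99, 86], [148, 144, 128], [151, 145, 129], [77, 70, 60], [39, 33, 24], [61, 46, 16], [64, 48, 15], [64, 48, 15], [64, 47, 12], [64, 47, 12], [64, 47, 11], [66, 49, 12], [88, 65, 16], [136, 104, 29], [140, 108, 31], [139, 106, 29], [136, 104, 29], [133, 101, 27], [130, 98, 29], [130, 102, 49], [141, 124, 95], [148, 134, 114], [149, 135, 116], [148, 134, 115], [147, 134, 115]]
beaker [nan nan nan]
dropper [ 615. -176.   53.]
```

```bash
cat > rob.py <<'E'
from bench import arm, viewer
import numpy as np
R0=np.array([[0,1,0],[1,0,0],[0,0,-1.]])       # tool x along world y, fingers close along world x
def F(): return np.array(arm.read_wrist_force())
def creep(d,step,dist,thr,F0,speed=20,settle=0.03):
    """step along unit vector d until force along -d exceeds thr; returns TCP, force"""
    p=np.array(arm.read_position()); d=np.array(d,float); f=0
    for i in range(1,int(dist/step)+1):
        arm.move_linear(p+d*step*i,max_speed=speed); arm.wait(settle)
        f=-(F()-F0)@d
        if f>thr: break
    return np.array(arm.read_position()),f
E
python3 - <<'E'
from rob import *
R=R0
q=[arm.solve_ik([472,152,200],r) for r in (R0,R0@np.diag([-1,-1,1]))]; print(q)
R=R0 if q[1] is None or (q[0] is not None and abs(q[0][5])<abs(q[1][5])) else R0@np.diag([-1,-1,1])
arm.move_gripper(0,20); arm.move_to([472,152,200],R); print(arm.read_time())
arm.move_linear([472,152,62]); arm.move_linear([472,142,62],60); arm.wait(.15); F0=F(); print(F0)
p,f=creep([0,-1,0],1,20,3,F0); print(p,f,arm.read_time()); np.save("touch.npy",p)
arm.move_linear([472,150,62],60); print(arm.read_position(),F(),arm.read_time())
E
```

```text
[array([ 0.14705374,  0.22564698, -0.18627655,  1.1588728 ,  0.        ,
        1.71785007]), array([ 0.14705374,  0.22564698, -0.18627655,  1.1588728 ,  0.        ,
       -1.42374259])]
3.3083
[-0.7978057   0.21080884 -0.48234516]
[472.10193811 133.19814307  62.16071653] 3.397936542163103 7.3917
[471.94359558 150.35846923  61.96396063] [ 0.40760239 -0.12315027 -0.59970087] 7.825
```

Run:
```python
from rob import *
import cv2
arm.move_linear([493,190,70],200); arm.move_linear([493,190,36],120)
F0=F(); arm.move_linear([493,160,36],60); print(F()-F0)
arm.move_linear([493,147.5,36],25); arm.wait(.1); print(arm.read_position(),F()-F0,arm.read_time())
arm.move_linear([493,175,36],100); arm.move_linear([493,185,190],250)
print(arm.read_time())
for n in("scene","top"):
    c=viewer.camera(n); np.savez(f"{n}1.npz",**c)
s=np.load("scene1.npz")["frame"]; t=np.load("top1.npz")["frame"]
a=cv2.resize(s[170:270,270:390],None,fx=5,fy=5,interpolation=cv2.INTER_CUBIC)
cv2.imwrite("pics/after_push.png",a[:,:,::-1])
```

```text
[-0.35658506 -0.59445458 -0.32224185]
[493.02539185 147.51424129  35.99987003] [-0.74240761  0.58030176  0.4278935 ] 10.0417
11.2333
```

View pics/after_push.png

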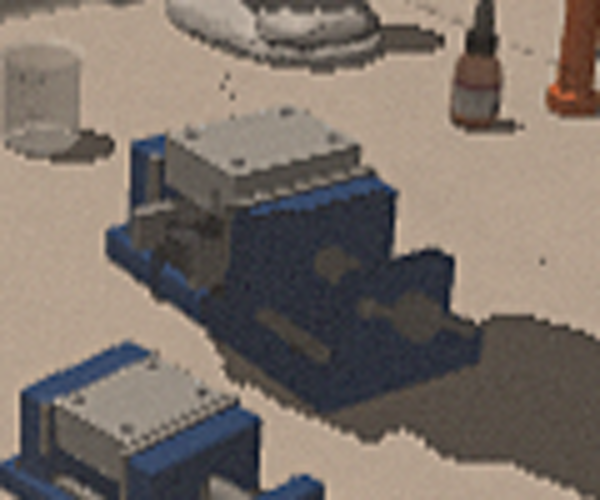

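The protruding parallel has gone in. Its end is near crop (200,240) and the other's is near (150,215), but the arm shadows them, so I measure both ends from the depth images.

Run:
```python
from meas import *
for n in("top1","scene1"):
    c=load(n+".npz"); 
    W,m=sel(c,33,54,(480,556,118,180))
    for lo,hi in((484,503),(534,550)):
        q=W[m&(W[...,0]>lo)&(W[...,0]<hi)]; print(n,lo,len(q),np.percentile(q,[5,50,95],axis=0).round(1).tolist() if len(q) else 0)
        if len(q): print(np.histogram(q[:,1],np.arange(118,146,2))[0])
t=load("top1.npz"); W=world(t)
print(W[232:246,278:302,2].round().astype(int)); print(W[196:224,278:302,2].round().astype(int))
print(t["frame"][215:222,280:300].sum(2)); print(t["frame"][235:242,280:300].sum(2))
for u in (288,290,292,294): print(u,ray(t,u,219,49).round(1),ray(t,u,238,49).round(1),ray(t,u,220,49).round(1))
```

```text
top1 484 0 0
top1 534 0 0
scene1 484 57 [[486.5, 122.0, 34.0], [491.9, 129.5, 43.1], [498.1, 136.7, 50.7]]
[ 2  1 12  6  3  8  1  7  6 11  0  0  0]
scene1 534 54 [[539.5, 119.6, 34.0], [542.2, 127.2, 42.2], [548.7, 136.4, 50.0]]
[6 7 6 7 1 6 3 3 9 6 0 0 0]
[[                 663                  662                  665
                   663                  663                  662
                   663                  661                  663
                   663                  639                  675
                   676                  677                  679
                   678                  677                  677
                   678                  678                  679
                   678                  678                  677]
 [                 659                  661                  662
                   662                  662                  662
                   662                  664                  663
                   663                  629                  676
                   678                  677                  6
[... 21848 characters left out ...]
 116 188 190 189 190 192 191 189
  189 187]
 [132 133 130 131 130 130 128 130 108  72 105 171 186 186 189 189 190 189
  188 187]
 [131 125 132 131 129 137 138 135 128 110 120 155 186 189 191 189 189 188
  189 191]
 [137 144 144 147 149 151 151 144 141 134 133 156 195 191 187 190 188 188
  189 191]
 [153 156 157 160 153 153 154 145 140 140 135 133 191 192 188 192 192 191
  189 183]]
288 [544.2 132.5  49. ] [492.4 133.2  49. ] [541.5 132.6  49. ]
290 [544.2 127.1  49. ] [492.3 127.7  49. ] [541.4 127.1  49. ]
292 [544.1 121.6  49. ] [492.3 122.3  49. ] [541.4 121.6  49. ]
294 [544.  116.1  49. ] [492.2 116.9  49. ] [541.3 116.2  49. ]<stdin>:9: RuntimeWarning: invalid value encountered in cast
```

Both ends read y ≈ 136.5 in the scene depth, so they are level. Next the drift.

Run:
```python
from rob import *
from h import *
t=load("top1.npz"); s=load("scene1.npz")
print("big",ray(t,421.5,271,138).round(1))
hsv=cv2.cvtColor(t["frame"],cv2.COLOR_RGB2HSV)
W=world(t); m=(W[...,2]>92)&(W[...,2]<112)&(W[...,0]>430)&(W[...,0]<530)&(W[...,1]>-330)&(W[...,1]<-200)
v,u=np.nonzero(m); d=ray(t,u.mean(),v.mean(),100); print("drift top1",d.round(1),W[m].mean(0).round(1))
arm.move_gripper(60); 
arm.move_to([d[0],d[1],190],R0); print(arm.read_time())
# second view: foot/shaft in the scene camera, hidden earlier
s=viewer.camera("scene"); np.savez("scene2.npz",**s); W=world(s)
m=(np.abs(W[...,0]-d[0])<40)&(np.abs(W[...,1]-d[1])<40)&(W[...,2]>4)&(W[...,2]<112)
v,u=np.nonzero(m); print("scene pts",m.sum(),proj(s,[d[0],d[1],50]).round(1))
if m.sum(): print(np.percentile(W[m],[2,50,98],axis=0).round(1).tolist())
o=s["frame"]; p=proj(s,[d[0],d[1],50]).round().astype(int); x,y=p
cr=o[max(0,y-50):y+50,max(0,x-60):x+60]; cv2.imwrite("pics/drift_scene.png",cv2.resize(cr,None,fx=4,fy=4)[:,:,::-1])
```

```text
big [ 401.3 -202.4  138. ]
drift top1 [ 484.1 -266.2  100. ] [ 484.2 -266.4   99.2]
13.9
scene pts 0 [421.2 188.5]
```

View pics/drift_scene.png

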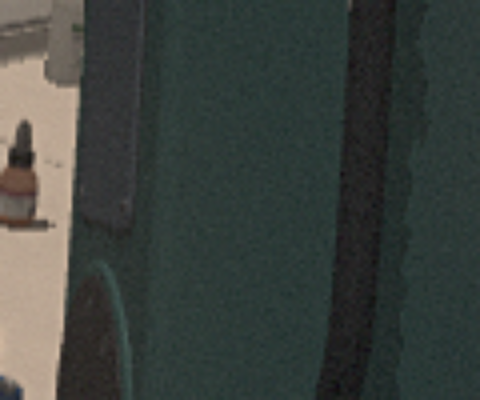

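The arm hides the drift in this view: it would be at about (421,188), behind the green upper arm. I use scene1, taken while the arm stood elsewhere, as the second view, and grasp.

Run:
```python
from rob import *
from h import *
s=load("scene1.npz"); W=world(s); d=np.array([484.2,-266.3])
m=(np.hypot(W[...,0]-d[0],W[...,1]-d[1])<40)&(W[...,2]>4)&(W[...,2]<112)
print("scene1 pts",m.sum(),np.percentile(W[m],[2,50,98],axis=0).round(1).tolist() if m.sum() else "hidden")
arm.move_linear([d[0],d[1],120],250)
arm.move_linear([d[0],d[1],51.3],120); print(F())
arm.move_gripper(10,110); print(arm.read_grip_width(),arm.read_finger_force(),arm.read_position(),arm.read_time())
b=F(); arm.move_linear([d[0],d[1],56],30); arm.wait(.1); print(F()-b)
arm.move_linear([d[0],d[1],190],250); arm.wait(.1); print(F(),arm.read_grip_width(),arm.read_time())
t=viewer.camera("top"); np.savez("top2.npz",**t)
```

```text
scene1 pts 230 [[471.3, -271.3, 5.5], [480.8, -256.9, 41.6], [494.8, -250.3, 98.8]]
[-0.02922395  0.49773088  0.02136471]
19.71152919562076 106.84260059148073 [ 484.39344594 -266.54875845   52.011499  ] 15.5583
[  1.15660285  -2.12899612 -10.01228011]
[ 0.0987529   0.89726768 -2.11865662] 19.642646219600387 16.75
```

Run:
```python
from rob import *
p=np.array(arm.read_position()); arm.move_linear([p[0],p[1],230],250)
X,Y=517,75.5
arm.move_to([X,Y,220],R0); arm.move_linear([X,Y,150],150); arm.wait(.15)
F0=np.mean([F() for _ in range(3)],0); print(F0,arm.read_time())
z=150; log=[]
while z>110:
    f=log[-1][2] if log else 0
    z-= 1.0 if f<2 else (0.5 if f<10 else 0.2)
    arm.move_linear([X,Y,z],max_speed=15); arm.wait(.02 if f<10 else .08)
    f=F()[2]-F0[2]; log.append((z,round(arm.read_position()[2],2),round(f,1)))
    if f>25 or arm.read_time()>45: break
print(log[-45:],len(log),arm.read_time(),arm.read_grip_width())
np.savetxt("press.txt",log)
```

```text
[ 0.22346022  0.53990812 -2.76495548] 19.1667
[(149.0, np.float64(149.23), np.float64(0.9)), (148.0, np.float64(147.94), np.float64(0.3)), (147.0, np.float64(146.95), np.float64(0.7)), (146.0, np.float64(145.95), np.float64(0.8)), (145.0, np.float64(144.94), np.float64(0.7)), (144.0, np.float64(143.96), np.float64(1.3)), (143.0, np.float64(142.96), np.float64(0.3)), (142.0, np.float64(141.98), np.float64(0.8)), (141.0, np.float64(140.96), np.float64(0.6)), (140.0, np.float64(139.97), np.float64(1.1)), (139.0, np.float64(139.07), np.float64(2.0)), (138.5, np.float64(138.66), np.float64(5.5)), (138.0, np.float64(138.09), np.float64(6.0)), (137.5, np.float64(137.52), np.float64(6.4)), (137.0, np.float64(136.98), np.float64(6.0)), (136.5, np.float64(136.48), np.float64(5.7)), (136.0, np.float64(135.98), np.float64(4.2)), (135.5, np.float64(135.46), np.float64(6.2)), (135.0, np.float64(134.97), np.float64(5.6)), (134.5, np.float64(134.49), np.float64(5.7)), (134.0, np.float64(133.96), np.float64(5.9)), (133.5, np.float64(133.45), np.float64(5.3)), (133.0, np.float64(132.96), np.float64(5.1)), (132.5, np.float64(132.47), np.float64(5.1)), (132.0, np.float64(131.96), np.float64(5.5)), (131.5, np.float64(131.45), np.float64(6.2)), (131.0, np.float64(130.95), np.float64(5.9)), (130.5, np.float64(130.44), np.float64(5.3)), (130.0, np.float64(129.94), np.float64(5.5)), (129.5, np.float64(129.68), np.float64(10.1)), (129.3, np.float64(129.67), np.float64(11.9)), (129.10000000000002, np.float64(129.65), np.float64(15.7)), (128.90000000000003, np.float64(129.62), np.float64(17.7)), (128.70000000000005, np.float64(129.6), np.float64(21.0)), (128.50000000000006, np.float64(129.59), np.float64(23.7)), (128.30000000000007, np.float64(129.57), np.float64(26.1))] 36 29.1667 19.344172608490734
```

Run:
```python
from rob import *
fz0=-2.765; X,Y=517,75.5
arm.move_linear([X,Y,128.1],10); arm.wait(.3); print("press",F()[2]-fz0,arm.read_position())
arm.move_linear([X,Y,132],30); arm.wait(.1); print("off",F()[2]-fz0)
arm.move_linear([X,Y,225],200)
x,y=484.2,-266.3
arm.move_to([x,y,225],R0); arm.move_linear([x,y,60],200); arm.move_linear([x,y,55],40); arm.wait(.15)
F0=np.mean([F() for _ in range(3)],0); print(F0,arm.read_time())
p,f=creep([0,0,-1],.5,7,3,F0,speed=15); print(p,f,arm.read_time())
t=viewer.camera("scene"); np.savez("scene3.npz",**t)
arm.move_gripper(60,20); arm.wait(.2); print(arm.read_grip_width(),F())
arm.move_linear([x,y,130],80); arm.move_linear([x,y,230],250); arm.move_to([320,-400,260],R0); print(arm.read_time())
import cv2
t=viewer.camera("top"); np.savez("top4.npz",**t); s=viewer.camera("scene"); np.savez("scene4.npz",**s)
a=cv2.resize(t["frame"][195:290,270:460],None,fx=4,fy=4,interpolation=cv2.INTER_CUBIC); b=cv2.resize(s["frame"][180:260,280:440],None,fx=2.6,fy=2.6,interpolation=cv2.INTER_CUBIC)
im=np.zeros((590,760,3),np.uint8); im[:380,:760]=a; im[382:382+b.shape[0],:b.shape[1]]=b; cv2.imwrite("pics/final.png",im[:,:,::-1])
```

```text
press 29.1941928903324 [517.3100964   75.53768314 129.5462845 ]
off 0.5548080907217479
[-0.6442112  -0.56663931 -2.24818576] 33.4083
[ 484.36928347 -266.47618539   52.04076842] 7.599828343964759 35.3917
60.45518859499887 [ 0.14507488  0.38989557 -0.78505846]
38.65
```

View pics/final.png

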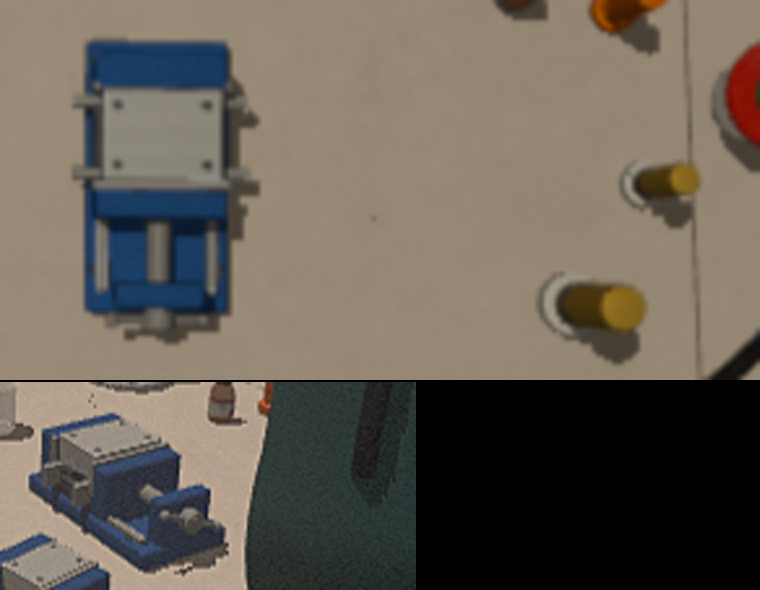

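The top crop shows both parallels' ends level, on the left at about (73,101) and (73,173) and on the right at about (245,175). The block is down, and the drift stands upright at (665,182), clear of the vise, with its neighbours untouched.

```bash
python3 -c "
from bench import arm
print(arm.sign_off(), arm.read_time())"
```

```text
the job is handed in; nothing more can be done
the job is handed in; nothing more can be done
```

The job is handed in at about 39 s: the parallel was slid level with the other (to about 1 mm in the images), the block was pressed down onto both with the drift at about 29 N, and the drift stands upright on the bench clear of the vise; I did not nudge the parallels afterwards to prove they are locked.

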